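# Weigh down the glued lath

### The arm

A 7-joint arm with a two-finger parallel gripper is mounted at the origin on the work surface. World frame = base frame: x ahead of the robot, y to its left, z up, the work surface at z = 0. Lengths are in m, angles in rad, forces in N, time in s.
With the tool pointing down it reaches from about 0.4 to 0.925 m from the base axis. Payload 4.1 kg.
Tool frame: the origin (TCP) lies on the centre line of the jaws, within the pads' length; the fingertips stand 14 mm ahead of it and the grasp point (between the pads) lies 5 mm behind it; z points along the fingers, y is the line along which they close (so a half turn about z gives the same grasp; the last joint's range is limited). The gripper opens to 85 mm and grips with 20 to 120 N. Pads are 22 mm wide; open, the fingers measure 114 mm over their backs; the gripper's body (76 mm by 85 mm) begins 54 mm behind the grasp point. The pads swing forward as they close: fully open they stand 13 mm farther back than shut.
Start: joints at [-1.437, 0.398, 0.045, 1.537, -0.019, 1.207, -0.051], TCP at [0.15, 0.633, 0.245] pointing down, gripper open.
Joint ranges: [-2.82, 2.82], [-0.49, 2.23], [-1.37, 1.46], [0, 2.46], [-1.36, 4.5], [0.23, 2], [-2.94, 2.94]. Speed limits (rad/s): [2.57, 2.57, 3.14, 3.14, 3.14, 3.14, 3.14].

### API

Orientations are given as a rotation vector (axis times angle).
In Python, from station import readout, get_image, workorder gives the robot as it stands.
- The arm moves only by the shell command python3 -m pendant 'ROWS' [OPENING] [FORCE]. ROWS is JSON, a list of rows, each a list of 6 numbers: the shift along the tool's x, y, z in cm, then the turn, a rotation vector about the tool's x, y, z in rad. In form: [[dx, dy, dz, rx, ry, rz], ...]. A call has exactly 10 rows; each row is the pose to reach, as a shift and turn from the pose commanded when the call began, along the tool's axes at that moment; what a row does not reach only later rows make up. A row lasts 1/8 s, in which the tool goes at most 62.5 mm and 10.7 degrees, less where a joint would pass 70% of its speed; a pose out of reach is approached as far as the arm can. A call with a gripper value outside its range is refused whole. OPENING is the finger opening in cm, from 0 to 8.54, set as the call begins (- or left out, the last holds). The fingers move at their own pace and stop on an object; FORCE is the grip in N (left out, the last holds). Time passes only in rows, so rows that repeat a pose let the fingers close, or fill a call up. It gives the time, the measured TCP pose, the force and the opening at its end, in the units of the state.
- readout.observe(): the state, without advancing time (a new reading comes with each control period).
- get_image(name): name is "scene" or "top"; returns a dict with "frame" (420x560x3 uint8, red, green, blue), "depth" (420x560 float32, m along the optical axis (not along the pixel's ray), 0 where there is no reading), "fx", "fy", "cx", "cy" (pixels), "view" (4x4, takes a point from world to camera coordinates). Camera axes: x right, y down, z forward; pixel columns grow to the right and rows downward; lengths in m; the calibration is good to about 2 mm. A picture is of the moment at which its call begins.
- workorder.close_job(): hands the job in, once; it reports no verdict.
The state is a dict: "time_s": time; "joints": joint angles; "joint_vel": joint speeds; "tau": joint torques, N m; "position": TCP position; "tcp_rot": TCP orientation; "ft_force": force on the tool from outside, world axes, zero at the start; "moment": the same for the moment, N m; "opening": opening from 0.0 (shut) to 1.0 (fully open).
Only numpy, scipy, OpenCV 4.12 (cv2) and the standard library are available. Lean on these libraries where they do the work, as an engineer would, in place of code of your own. Each camera call takes 0.05 s, during which the arm holds its last target. There are 200 camera calls.

### The job

The red lath on the painting panel has just been glued and needs the brass-ended weight on it. Pick the weight up at its balance point, lift it well clear and carry it level, then set it down (do not drop it) flat on the red lath, centred on it and lying along it, the brass end either way, and let go. Leave the black-ended bar and the inkstone where they are.

Things in the scene. Friction and masses are not known exactly. Their poses are not given: they have to be found in the camera images.
- press_weight: Weight lying flat on the table: brown wooden beam 190 long, 28 wide, 22 high with a solid brass block (30 long, 34 wide, 24 high) on one end; 220 mm overall, about 0.33 kg, undersides flush. Origin: centre of the underside, midway along the 220 mm. x points along it to the brass end (brass from x = +80 to +110), z up. End-heavy: balance point on the wood at x = +55, 25 mm short of the brass.
- red_lath: Red lath 40 wide (x), 240 long (y), 6 mm high, fixed along a long side of an 18 mm thick painting panel (200 x 280 mm) on the table. Origin: centre of its underside, on the panel; its top is 6 mm above the origin, 24 mm above the table. A bare wood lath of the same size lies along the other long side, 120 mm away; either may be nearer the robot. The panel is turned up to 20 degrees.
- plain_bar: Bystander: a bar of the same shape, sizes and origin as the pressing weight, but with a light black plastic end instead of brass. It may lie on either side of the weight. Not to be moved.
- inkstone: Bystander: dark grey stone slab 80 (x) x 130 (y) x 22 mm high, origin at the centre of its underside, lying on the table beyond the bars. Not to be moved.
Mind the look-alikes: they are no part of the job. Leave any blue look-alike of the press_weight alone.

How it is judged:
By the outcome, as a careful person would: the job done as asked, in the order asked, and still so for the second after the job is handed in, with the robot touching nothing.
It also fails if it takes over 38 s, if anything falls off the work surface, if the arm or the gripper's body presses on something with over 40 N, if the wrist force passes 120 N, or if a joint passes its speed limit or range.

## Working session

There is one attempt and no reset: what is moved stays moved. The work goes in short steps, Python scripts to look and compute and a shell command to move; the robot and the scene stay as the last step left them, time stands still between calls to the robot, and variables do not carry over. Pictures are saved under pics/ and viewed, on a budget of 10 in all, crops included, one or two more only if the job needs it, and the job is handed in when it is done.

```bash
mkdir -p pics
cat > h.py <<'E'
import numpy as np, cv2
from station import readout, get_image
def world(im,u,v,z=None):
    V=np.linalg.inv(im["view"]); d=np.array([(u-im["cx"])/im["fx"],(v-im["cy"])/im["fy"],1.])
    if z is None: return V[:3,:3]@(d*im["depth"][int(v),int(u)])+V[:3,3]
    r=V[:3,:3]@d; return V[:3,3]+r*(z-V[2,3])/r[2]
E
python3 - <<'E'
from h import *
s=readout.observe(); print(s)
for n in("top","scene"):
    im=get_image(n); cv2.imwrite(f"pics/{n}0.png",im["frame"][:,:,::-1]); np.save(f"pics/{n}0.npy",im,allow_pickle=True)
    print(n,np.linalg.inv(im["view"]).round(3),im["fx"])
E
```

```text
{'time_s': 0.0, 'joints': array([-1.4369834 ,  0.39917712,  0.04503151,  1.53787902, -0.01867323,
        1.20688066, -0.05071988]), 'joint_vel': array([ 6.19831164e-04, -7.33152216e-04,  1.27638509e-03, -7.00500245e-05,
        9.94282443e-04,  1.04925815e-04, -7.22462356e-04]), 'tau': array([ 3.13663559e-04, -4.75125325e+01,  1.36477903e+00, -2.54224992e+01,
        1.15861476e-02,  9.74405935e-03,  7.49198421e-06]), 'position': array([0.14980989, 0.63188345, 0.24427344]), 'tcp_rot': array([-3.64706267e-01, -3.12028296e+00,  3.01930215e-03]), 'ft_force': array([0.81067811, 0.09761935, 0.07741158]), 'moment': array([-0.00491878,  0.04652454, -0.02375846]), 'opening': 1.002716759491025}
top [[-0.028 -0.999  0.03   0.483]
 [-0.999  0.028  0.018 -0.068]
 [-0.018 -0.029 -0.999  0.971]
 [ 0.     0.     0.     1.   ]] 381.16462346513174
scene [[-0.883  0.396 -0.253  0.832]
 [ 0.469  0.736 -0.488  0.525]
 [-0.007 -0.549 -0.836  1.062]
 [ 0.     0.     0.     1.   ]] 522.4793120828568
```

View pics/top0.png

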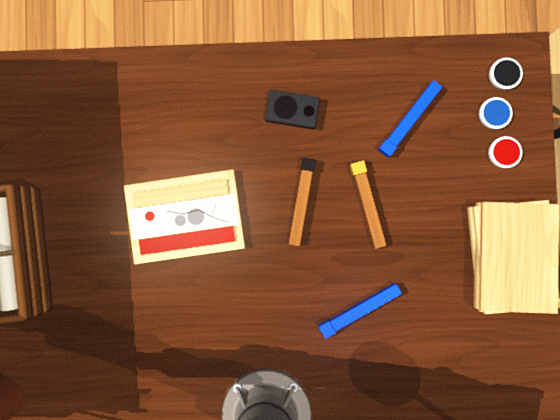

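View pics/scene0.png

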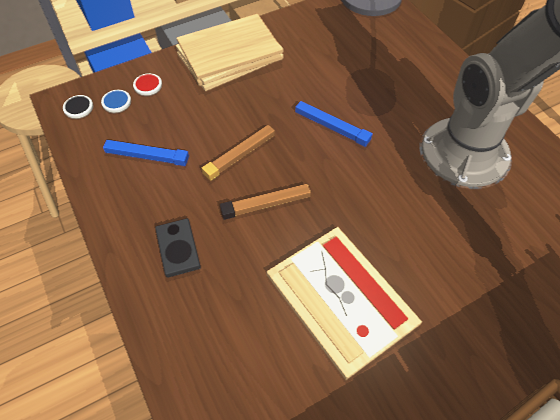

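The top view has four bar-shaped things:
- The brass-ended bar, with a yellow end at (358,168) and wood down to (380,245). This one fits the description.
- The black-ended bar, (308,165) to (295,243).
- Two blue look-alikes, at (412,118) and (360,310).

The red lath is at (187,240), on the long side of the panel nearer the robot. I'll measure both and confirm the weight in a crop.

```bash
cat > meas.py <<'E'
from h import *
def masks(im,n):
    hsv=cv2.cvtColor(im["frame"],cv2.COLOR_RGB2HSV); H,S,V=cv2.split(hsv)
    return dict(brass=((H>20)&(H<32)&(S>170)&(V>120)), wood=((H>7)&(H<=19)&(S>140)&(V>130)), red=((H<6)|(H>174))&(S>180)&(V>120))
def comp(m,p):
    m=cv2.morphologyEx(m.astype(np.uint8),cv2.MORPH_OPEN,np.ones((2,2)))
    n,l,st,c=cv2.connectedComponentsWithStats(m)
    i=min((i for i in range(1,n) if st[i,4]>60),key=lambda i:np.hypot(*(c[i]-p)))
    return l==i
def rect(im,m,z):
    c=max(cv2.findContours(m.astype(np.uint8),cv2.RETR_EXTERNAL,cv2.CHAIN_APPROX_NONE)[0],key=len)[:,0]
    P=np.array([world(im,u,v,z)[:2] for u,v in c])
    (x,y),(w,h),a=cv2.minAreaRect((P*1000).astype(np.float32))
    if w<h: w,h,a=h,w,a+90
    a=(a+90)%180-90
    d=np.median(im["depth"][m]); vu=np.argwhere(m)[::7]
    zs=np.median([world(im,u,v)[2] for v,u in vu])
    return dict(c=(round(x,1),round(y,1)),l=round(w,1),w=round(h,1),ang=round(a,1),zdepth=round(float(zs)*1000,1))
E
python3 - <<'E'
from meas import *
S={"top":dict(brass=(358,168),wood=(371,215),red=(187,240)),"scene":dict(brass=(210,171),wood=(245,150),red=(365,282))}
for n in S:
    im=np.load(f"pics/{n}0.npy",allow_pickle=True).item(); M=masks(im,n)
    for k,p in S[n].items():
        try: print(n,k,rect(im,comp(M[k],p),.024 if k!="wood" else .022))
        except Exception as e: print(n,k,e, im["frame"][p[1],p[0]])
im=np.load("pics/top0.npy",allow_pickle=True).item()["frame"][150:255,280:400,::-1]
im2=np.load("pics/scene0.npy",allow_pickle=True).item()["frame"][110:215,195:315,::-1]
cv2.imwrite("pics/crop.png",cv2.resize(np.hstack([im,im2]),None,fx=3.3,fy=3.3))
E
```

```text
top brass min() iterable argument is empty [253 229  87]
top wood {'c': (499.1, -275.1), 'l': 192.3, 'w': 30.0, 'ang': 13.7, 'zdepth': 19.8}
top red {'c': (438.2, 184.0), 'l': 236.1, 'w': 35.8, 'ang': -83.3, 'zdepth': 22.1}
scene brass min() iterable argument is empty [241 206  98]
scene wood {'c': (518.7, -259.4), 'l': 224.1, 'w': 41.7, 'ang': 14.4, 'zdepth': 19.3}
scene red {'c': (441.7, 190.3), 'l': 236.9, 'w': 38.2, 'ang': -83.2, 'zdepth': 23.3}
```

View pics/crop.png

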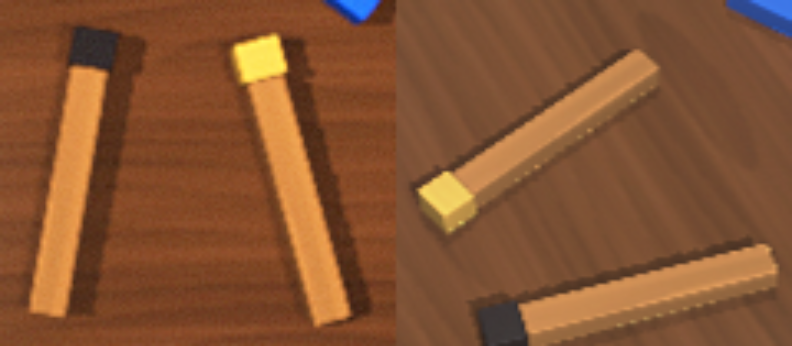

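The crop confirms the weight: the yellow brass block is at the far end of the right-hand bar (crop 260,60), and the other bar's end is black. Sizes, heights and angles agree with the given ones in the top view. The lath's centre differs by 6 mm between the two views, so I'll refine that later.

```bash
cat > go.py <<'E'
import sys; from h import *; from scipy.spatial.transform import Rotation as R
def plan(x,y,z,a,pos=None,rot=None):
    s=readout.observe(); p=s["position"] if pos is None else pos; r=R.from_rotvec(s["tcp_rot"] if rot is None else rot)
    ty=np.array([np.cos(a),np.sin(a),0]); tz=np.array([0,0,-1.]); t=R.from_matrix(np.c_[np.cross(ty,tz),ty,tz])
    print("cm",(r.inv().apply(np.array([x,y,z])-p)*100).round(2),"rv",(r.inv()*t).as_rotvec().round(3))
if __name__=="__main__":
    x,y,z,a=map(float,sys.argv[1:]); plan(x,y,z,np.radians(a))
E
python3 go.py .47 .2 .22 -20; python3 go.py .567 -.2585 .15 -76.3
```

```text
cm [-41.12 -34.64   2.5 ] rv [-1.000e-03  2.000e-03  1.687e+00]
cm [-61.13 -77.01   9.58] rv [-0.00e+00  2.00e-03  2.67e+00]
```

```bash
python3 -m pendant '[[-3,-2.5,0.2,0,0,0.1],[-7,-6,0.5,0,0,0.25],[-12,-10,0.8,0,0,0.43],[-17,-14,1,0,0,0.61],[-22,-18.5,1.3,0,0,0.79],[-27,-23,1.6,0,0,0.97],[-32,-27,2,0,0,1.15],[-36,-31,2.2,0,0,1.35],[-39,-33.5,2.5,0,0,1.53],[-41.1,-34.6,2.5,0,0,1.69]]' 5; python3 go.py .567 -.2585 .15 -76.3
```

```text
time_s: 1.35
position: [0.4709, 0.1975, 0.22]
tcp_rot: [2.585, 1.785, -0.001]
ft_force: [0.8, 1.5, 0.2]
opening: 0.584
cm [-39.23  25.14   7.03] rv [0.    0.001 0.969]
```

```bash
python3 -m pendant '[[-4,2.5,0.5,0,0,0.1],[-9,5.8,1.2,0,0,0.22],[-14,9,2.2,0,0,0.35],[-19,12.2,3.2,0,0,0.48],[-24,15.4,4.2,0,0,0.6],[-29,18.6,5.2,0,0,0.73],[-34,21.8,6.2,0,0,0.85],[-37.5,24,6.8,0,0,0.93],[-39.2,25.1,7,0,0,0.969],[-39.2,25.1,7,0,0,0.969]]'; python3 go.py .567 -.2585 .016 -76.3
python3 - <<'E'
from meas import *
im=get_image("top"); cv2.imwrite("pics/h1.png",im["frame"][:,:,::-1])
im=get_image("scene"); cv2.imwrite("pics/h1s.png",im["frame"][:,:,::-1]); M=masks(im,0)
print(rect(im,comp(M["red"],(365,282)),.024))
E
```

```text
time_s: 2.6
position: [0.5702, -0.2541, 0.1499]
tcp_rot: [-3.117, -0.39, 0.001]
ft_force: [0.7, 0.1, -0.7]
opening: 0.588
cm [-0.41  0.35 13.39] rv [-0.     0.001  0.01 ]
{'c': (441.8, 190.3), 'l': 236.9, 'w': 38.3, 'ang': -83.3, 'zdepth': 23.3}
```

View pics/h1s.png

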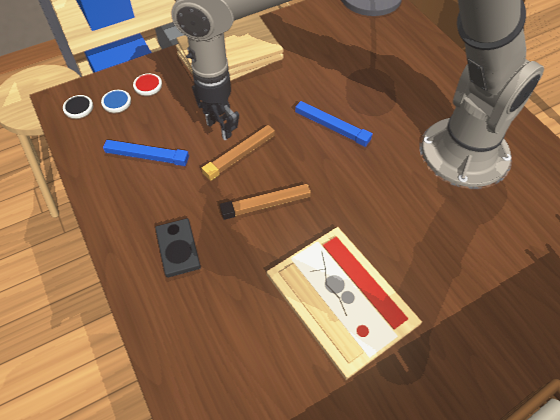

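The scene view shows the gripper above the weight at about (222,120), with everything else untouched. Now descend.

```bash
python3 -m pendant '[[-0.2,0.2,2,0,0,0],[-0.4,0.3,4,0,0,0.01],[-0.4,0.35,6,0,0,0.01],[-0.4,0.35,8,0,0,0.01],[-0.4,0.35,9.5,0,0,0.01],[-0.4,0.35,10.5,0,0,0.01],[-0.4,0.35,11.5,0,0,0.01],[-0.4,0.35,12,0,0,0.01],[-0.4,0.35,12,0,0,0.01],[-0.4,0.35,12,0,0,0.01]]'; python3 go.py .567 -.2585 .016 -76.3
python3 - <<'E'
from meas import *
a=get_image("top")["frame"][130:255,290:400,::-1];b=get_image("scene")["frame"][80:205,180:290,::-1]
cv2.imwrite("pics/c2.png",cv2.resize(np.hstack([a,b]),None,fx=3.6,fy=3.6))
E
```

```text
time_s: 3.95
position: [0.5679, -0.258, 0.0308]
tcp_rot: [3.119, 0.376, 0.001]
ft_force: [0.5, 0.1, -0.3]
opening: 0.588
cm [-0.1   0.02  1.48] rv [ 0.    -0.001  0.001]
```

View pics/c2.png

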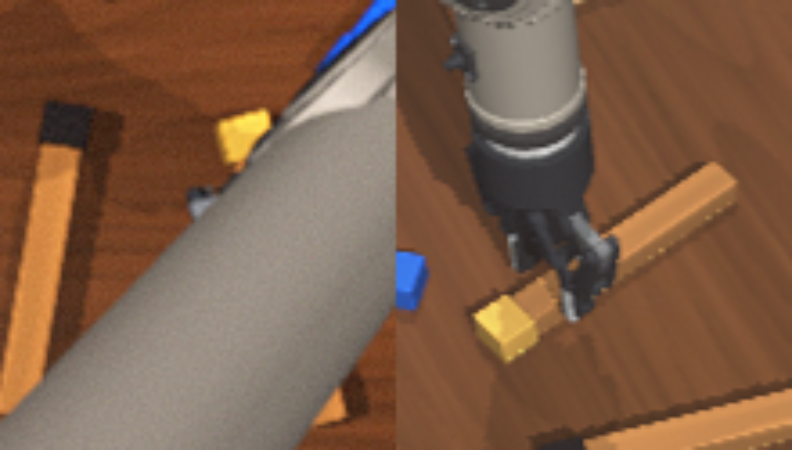

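The fingers straddle the wood just short of the brass. I'll lower 1.5 cm and close with 60 N.

```bash
python3 -m pendant '[[-0.1,0,0.5,0,0,0],[-0.1,0,1,0,0,0],[-0.1,0,1.4,0,0,0],[-0.1,0,1.5,0,0,0],[-0.1,0,1.5,0,0,0],[-0.1,0,1.5,0,0,0],[-0.1,0,1.5,0,0,0],[-0.1,0,1.5,0,0,0],[-0.1,0,1.5,0,0,0],[-0.1,0,1.5,0,0,0]]' && python3 -m pendant '[[0,0,0,0,0,0],[0,0,0,0,0,0],[0,0,0,0,0,0],[0,0,0,0,0,0],[0,0,0,0,0,0],[0,0,0,0,0,0],[0,0,0,0,0,0],[0,0,0,0,0,0],[0,0,0,0,0,0],[0,0,0,0,0,0]]' 1.5 60
```

```text
time_s: 5.3
position: [0.5666, -0.258, 0.0153]
tcp_rot: [-3.119, -0.376, -0.0]
ft_force: [1.0, 0.1, 0.1]
opening: 0.586
time_s: 6.55
position: [0.5667, -0.2583, 0.0156]
tcp_rot: [3.119, 0.376, 0.001]
ft_force: [-1.6, 0.2, 6.1]
opening: 0.314
```

```bash
python3 -m pendant '[[0,0,-0.3,0,0,0],[0,0,-0.8,0,0,0],[0,0,-1.5,0,0,0],[0,0,-2.5,0,0,0],[0,0,-4,0,0,0],[0,0,-6,0,0,0],[0,0,-8,0,0,0],[0,0,-10,0,0,0],[0,0,-11,0,0,0],[0,0,-11,0,0,0]]'
python3 - <<'E'
from meas import *
s=readout.observe(); print(s["ft_force"],s["moment"],s["opening"])
im=get_image("scene"); hsv=cv2.cvtColor(im["frame"],cv2.COLOR_RGB2HSV);H,S,V=cv2.split(hsv)
# depth points on brass / wood top, near expected height
M={"wood":(H>7)&(H<=19)&(S>90)&(V>110),"brass":(H>20)&(H<32)&(S>130)&(V>150)}
for k,m in M.items():
    vu=np.argwhere(m); vu=vu[(vu[:,0]>40)&(vu[:,0]<200)&(vu[:,1]>150)&(vu[:,1]<300)]
    P=np.array([world(im,u,v) for v,u in vu]); P=P[(P[:,2]>.08)&(P[:,2]<.2)]
    if len(P)<4: print(k,len(P));continue
    d=np.array([.971,.237]); t=(P[:,:2]-[.567,-.2585])@d; print(k,len(P))
    for lo in range(-180,80,20):
        q=P[(t*1000>lo)&(t*1000<lo+20),2]
        if len(q)>3: print(lo,len(q),np.percentile(q,[50,90]).round(4))
cv2.imwrite("pics/l.png",cv2.resize(im["frame"][30:200,150:320,::-1],None,fx=3.4,fy=3.4))
E
```

```text
time_s: 7.8
position: [0.567, -0.2582, 0.1262]
tcp_rot: [3.119, 0.376, 0.002]
ft_force: [-0.4, -1.0, -3.6]
opening: 0.313
[-0.43860579 -1.03552319 -3.62277653] [-0.04517386  0.01186502  0.01866028] 0.31346064346902325
wood 854
-160 91 [0.1301 0.1332]
-140 101 [0.1307 0.134 ]
-120 102 [0.1307 0.1336]
-100 107 [0.1303 0.1334]
-80 106 [0.1306 0.1337]
-60 72 [0.1297 0.1338]
-40 13 [0.1145 0.1169]
-20 5 [0.1158 0.1302]
0 67 [0.131  0.1333]
20 92 [0.1304 0.1341]
40 60 [0.1243 0.1339]
60 38 [0.1222 0.1323]
brass 61
20 4 [0.135  0.1358]
40 55 [0.1336 0.1362]
```

View pics/l.png

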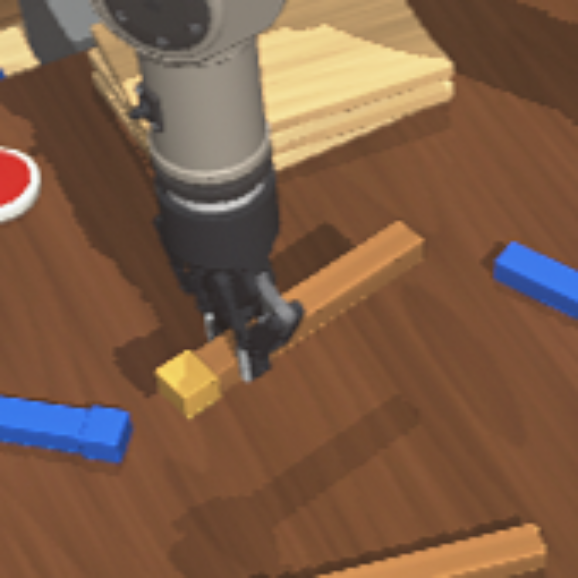

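The scene crop shows the weight hanging level: its top is at 0.130 m along its whole length, and the wrist moment is about 0. Now carry it across.

```bash
python3 go.py .433 .2416 .14 6.8
```

```text
cm [ -1.1  -51.69  -1.45] rv [-0.   -0.   -1.45]
```

```bash
python3 -m pendant '[[0,-0.6,-0.2,0,0,-0.02],[0,-2,-0.5,0,0,-0.06],[0,-4.2,-0.8,0,0,-0.13],[-0.1,-7.2,-1.1,0,0,-0.21],[-0.2,-10.5,-1.4,0,0,-0.3],[-0.3,-14,-1.4,0,0,-0.4],[-0.4,-17.5,-1.4,0,0,-0.5],[-0.4,-21,-1.4,0,0,-0.6],[-0.5,-24.5,-1.4,0,0,-0.7],[-0.6,-28,-1.4,0,0,-0.8]]'; python3 go.py .433 .2416 .14 6.8
```

```text
time_s: 9.1
position: [0.4929, 0.015, 0.1395]
tcp_rot: [-2.72, -1.57, -0.001]
ft_force: [0.8, -0.4, -3.4]
opening: 0.313
cm [ 16.63 -16.52  -0.03] rv [-0.    -0.001 -0.642]
```

```bash
python3 -m pendant '[[2.3,-2.3,0,0,0,-0.1],[4.6,-4.6,0,0,0,-0.19],[6.9,-6.9,0,0,0,-0.28],[9.1,-9,0,0,0,-0.37],[11.2,-11.1,0,0,0,-0.45],[13.1,-13,0,0,0,-0.52],[14.7,-14.6,0,0,0,-0.58],[15.9,-15.8,0,0,0,-0.62],[16.5,-16.4,0,0,0,-0.64],[16.6,-16.5,0,0,0,-0.642]]'
cat > chk.py <<'E'
from meas import *; import sys
s=readout.observe(); print(s["position"].round(4),s["ft_force"].round(1),s["moment"].round(3))
tag=sys.argv[1]; top=float(sys.argv[2])
out=[]
for n in("top","scene"):
    im=get_image(n); H,S,V=cv2.split(cv2.cvtColor(im["frame"],cv2.COLOR_RGB2HSV))
    v,u=np.mgrid[:420,:560]; W=np.stack([(u-im["cx"])/im["fx"],(v-im["cy"])/im["fy"],np.ones_like(u)],-1)*im["depth"][...,None]
    T=np.linalg.inv(im["view"]); W=W@T[:3,:3].T+T[:3,3]
    near=(abs(W[...,0]-.44)<.16)&(abs(W[...,1]-.19)<.22)&(abs(W[...,2]-top)<.006)
    for k,m in {"wood":(H>7)&(H<=19)&(S>100)&(V>110)&near,"brass":(H>19)&(H<32)&(S>120)&(V>140)&near}.items():
        m=cv2.morphologyEx(m.astype(np.uint8),cv2.MORPH_OPEN,np.ones((2,2)))>0
        if m.sum()<20: print(n,k,m.sum()); continue
        P=np.array([world(im,b,a,top)[:2] for a,b in np.argwhere(m)])*1000
        c=np.array([439.3,187.]); d=np.array([-.1184,.993]); q=np.array([.993,.1184])
        t=(P-c)@d; w=(P-c)@q; A=np.polyfit(t,w,1)
        print(n,k,m.sum(),"along",np.percentile(t,[1,99]).round(1),"across",np.percentile(w,[2,98]).round(1),"line",np.degrees(A[0]).round(1),A[1].round(1))
    out.append(cv2.resize(im["frame"][150:290,90:280] if n=="top" else im["frame"][200:400,230:450],(400,400))[:,:,::-1])
cv2.imwrite(f"pics/{tag}.png",np.hstack(out))
E
python3 chk.py p1 .1465
```

```text
time_s: 10.35
position: [0.4361, 0.2392, 0.1392]
tcp_rot: [2.094, 2.341, -0.0]
ft_force: [0.2, 0.1, -2.4]
opening: 0.314
[0.4361 0.2392 0.1392] [ 0.2  0.1 -2.4] [-0.012 -0.033 -0.05 ]
top wood 937 along [-110.1   52.5] across [-13.4  12.4] line 0.4 -0.3
top brass 0
scene wood 1080 along [-103.   105.7] across [-8.9 20.4] line 1.1 5.1
scene brass 66 along [ 97.9 112.5] across [-11.5  17.7] line 61.2 -115.1
```

View pics/p1.png

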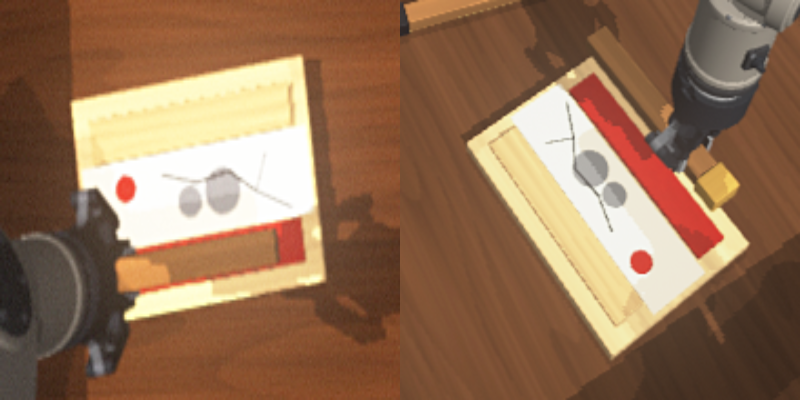

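The weight is over the lath and parallel to it: the tail lies over the right-hand part of the lath in the top view, with the brass overhanging at (720,185) in the scene view only by parallax. Next, lower it to 15 mm above the lath.

```bash
python3 go.py .4328 .2416 .0546 6.8
```

```text
cm [ 0.36 -0.31  8.46] rv [-0.     0.001 -0.009]
```

```bash
python3 -m pendant '[[0.2,-0.2,0.8,0,0,0],[0.36,-0.3,2,0,0,-0.009],[0.36,-0.3,3.2,0,0,-0.009],[0.36,-0.3,4.4,0,0,-0.009],[0.36,-0.3,5.6,0,0,-0.009],[0.36,-0.3,6.8,0,0,-0.009],[0.36,-0.3,7.8,0,0,-0.009],[0.36,-0.3,8.4,0,0,-0.009],[0.36,-0.3,8.4,0,0,-0.009],[0.36,-0.3,8.4,0,0,-0.009]]'
python3 chk.py p2 .061; python3 go.py .4328 .2416 .0546 6.8
```

```text
time_s: 11.7
position: [0.433, 0.2426, 0.0556]
tcp_rot: [2.084, 2.351, 0.001]
ft_force: [0.6, 1.3, -2.9]
opening: 0.314
[0.433  0.2426 0.0556] [ 0.6  1.3 -2.9] [-0.039  0.009 -0.013]
top wood 754 along [-106.1   51.9] across [-15.8  10. ] line -0.3 -3.1
top brass 0
scene wood 964 along [-100.4  109.9] across [-11.7  17.3] line 0.8 2.2
scene brass 64 along [101.7 116.6] across [-15.6  13.3] line 58.4 -117.0
cm [-0.11 -0.03  0.11] rv [ 0.001 -0.001  0.001]
```

View pics/p2.png

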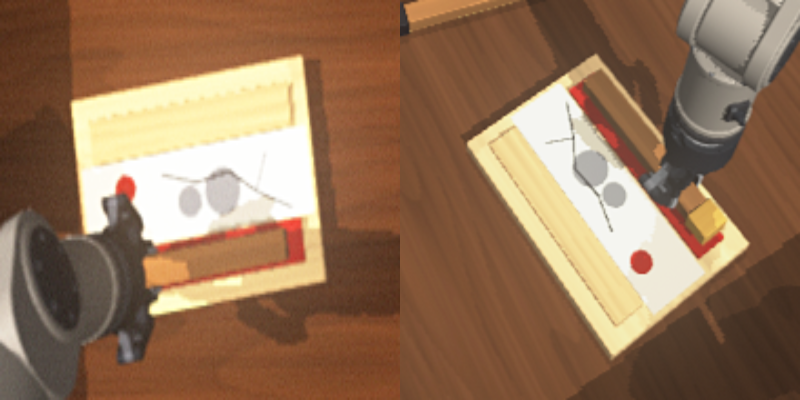

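In both views the weight is about 4 mm too far toward the brass end: the red margin at the tail is wider than it should be (top panel, about (295,245)). Across, it is about 1 mm too near the robot. I'll correct both and set it down gently.

```bash
python3 -m pendant '[[-0.2,0.05,0,0,0,0],[-0.4,0.1,0.1,0,0,0],[-0.4,0.1,0.3,0,0,0],[-0.4,0.1,0.5,0,0,0],[-0.4,0.1,0.7,0,0,0],[-0.4,0.1,0.9,0,0,0],[-0.4,0.1,1.1,0,0,0],[-0.4,0.1,1.25,0,0,0],[-0.4,0.1,1.3,0,0,0],[-0.4,0.1,1.3,0,0,0]]'; python3 chk.py p3 .049
```

```text
time_s: 13.05
position: [0.4341, 0.2386, 0.0423]
tcp_rot: [-2.084, -2.351, -0.0]
ft_force: [0.4, 0.5, -3.6]
opening: 0.316
[0.4341 0.2386 0.0423] [ 0.4  0.5 -3.6] [-0.029 -0.045  0.008]
top wood 726 along [-110.3   46.8] across [-15.3  10.6] line -0.2 -2.4
top brass 0
scene wood 941 along [-103.1  105.8] across [-10.6  17.6] line 0.7 3.3
scene brass 65 along [ 96.5 112.5] across [-14.6  13.5] line 55.1 -106.5
```

```bash
python3 -m pendant '[[0,0,0.05,0,0,0],[0,0,0.1,0,0,0],[0,0,0.15,0,0,0],[0,0,0.18,0,0,0],[0,0,0.21,0,0,0],[0,0,0.24,0,0,0],[0,0,0.26,0,0,0],[0,0,0.26,0,0,0],[0,0,0.26,0,0,0],[0,0,0.26,0,0,0]]'
```

```text
time_s: 14.4
position: [0.4341, 0.2386, 0.0397]
tcp_rot: [-2.084, -2.351, -0.0]
ft_force: [0.0, 0.1, -3.4]
opening: 0.314
```

Not touching yet, since the force still equals the weight. Creep further down in small steps.

```bash
python3 -m pendant '[[0,0,0.03,0,0,0],[0,0,0.05,0,0,0],[0,0,0.07,0,0,0],[0,0,0.08,0,0,0],[0,0,0.09,0,0,0],[0,0,0.1,0,0,0],[0,0,0.1,0,0,0],[0,0,0.1,0,0,0],[0,0,0.1,0,0,0],[0,0,0.1,0,0,0]]'
```

```text
time_s: 15.65
position: [0.4341, 0.2386, 0.0395]
tcp_rot: [-2.084, -2.35, -0.0]
ft_force: [-3.3, -1.5, 8.1]
opening: 0.313
```

Contact: the force has gone from −3.4 to +8 N. Release, then rise straight up.

```bash
python3 -m pendant '[[0,0,0,0,0,0],[0,0,-0.05,0,0,0],[0,0,-0.05,0,0,0],[0,0,-0.05,0,0,0],[0,0,-0.05,0,0,0],[0,0,-0.05,0,0,0],[0,0,-0.05,0,0,0],[0,0,-0.05,0,0,0],[0,0,-0.05,0,0,0],[0,0,-0.05,0,0,0]]' 5 && python3 -m pendant '[[0,0,-0.5,0,0,0],[0,0,-1.5,0,0,0],[0,0,-3,0,0,0],[0,0,-5,0,0,0],[0,0,-8,0,0,0],[0,0,-11,0,0,0],[2,0,-14,0,0,0],[6,0,-17,0,0,0],[11,0,-18,0,0,0],[16,0,-18,0,0,0]]' && python3 -m pendant '[[5,0,0,0,0,0],[10,0,0,0,0,0],[15,0,0,0,0,0],[19,0,0,0,0,0],[22,0,0,0,0,0],[24,0,0,0,0,0],[25,0,0,0,0,0],[25,0,0,0,0,0],[25,0,0,0,0,0],[25,0,0,0,0,0]]'
python3 chk.py p4 .046
python3 - <<'E'
from meas import *
for n,p in(("top",(187,240)),("scene",(365,282))):
    im=get_image(n); H,S,V=cv2.split(cv2.cvtColor(im["frame"],cv2.COLOR_RGB2HSV)); m=((H<6)|(H>174))&(S>180)&(V>100)
    vu=np.argwhere(m); P=np.array([world(im,u,v,.024)[:2] for v,u in vu])*1000
    c=np.array([439.3,187.]);t=(P-c)@[-.1184,.993];w=(P-c)@[.993,.1184];k=(abs(t)<135)&(abs(w)<28)
    print(n,"lath along",np.percentile(t[k],[.5,99.5]).round(1),"across",np.percentile(w[k],[1,99]).round(1))
E
```

```text
time_s: 16.9
position: [0.4341, 0.2386, 0.0392]
tcp_rot: [-2.084, -2.351, -0.0]
ft_force: [0.0, 0.2, -0.2]
opening: 0.584
time_s: 18.15
position: [0.4154, 0.3993, 0.2221]
tcp_rot: [-2.085, -2.35, -0.007]
ft_force: [0.5, 0.2, -0.2]
opening: 0.586
time_s: 19.4
position: [0.3857, 0.6446, 0.2197]
tcp_rot: [2.086, 2.349, 0.0]
ft_force: [0.6, 0.1, 0.1]
opening: 0.585
[0.3857 0.6446 0.2197] [0.6 0.1 0.1] [-0.049  0.032  0.052]
top wood 874 along [-109.6   78.8] across [-15.3  10.8] line -0.0 -2.3
top brass 145 along [ 81.3 107.8] across [-16.9  13.1] line -1.8 1.0
scene wood 1080 along [-103.1   84.3] across [-10.3  17.2] line 0.1 3.5
scene brass 204 along [ 85.3 112.8] across [-14.3  16.5] line 3.1 -4.4
top lath along [-117.9   80.4] across [-16.4  19.2]
scene lath along [-117.5  118.6] across [-15.3  22.1]
```

View pics/p4.png

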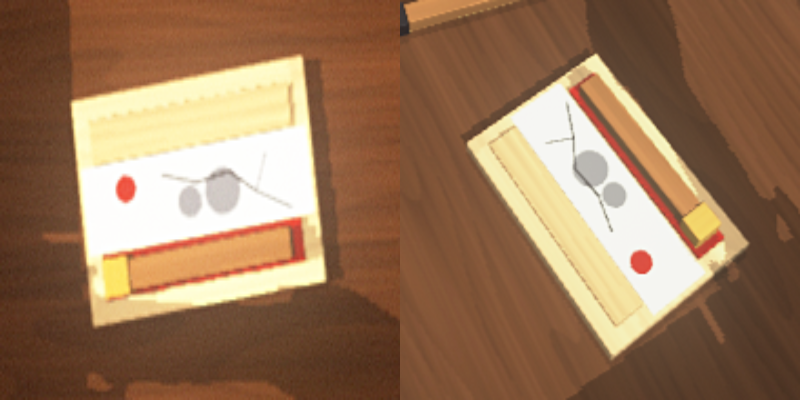

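The weight lies on the red lath with the brass toward +y, parallel within 0.3° or so. It is centred within about 2 mm once parallax is allowed for. Last, check the bystanders and hand in.

Run:
```python
from h import *
from station import workorder
im=get_image("scene")["frame"]; o=np.load("pics/scene0.npy",allow_pickle=True).item()["frame"]
for k,(a,b,c,d) in dict(black=(182,220,215,315),ink=(213,280,150,205),blue1=(135,168,100,192),blue2=(98,148,290,375)).items():
    print(k,np.abs(im[a:b,c:d].astype(int)-o[a:b,c:d]).mean().round(1),(np.abs(im[a:b,c:d].astype(int)-o[a:b,c:d]).max(2)>60).sum())
print(readout.observe()["time_s"]); workorder.close_job()
```

```text
black 1.7 0
ink 1.5 0
blue1 1.8 0
blue2 10.6 87
19.65
the job is handed in; nothing more can be done
```

The brass-ended weight is lying flat on the red lath, brass end toward +y, and the job was handed in at 19.65 s of the 38 s allowed.

I gripped it just short of the brass, near the balance point. It hung level with almost no wrist moment. I carried it at least 10 cm above the table, corrected it by 4 mm along and 1 mm across just above the lath, and lowered it until the force showed contact at about 11 N. Then I released it and backed the arm well away.

**Last checks**
- **Placing:** the weight is parallel to the lath to within about half a degree, and centred to about 1 mm across and 2 mm along.
- **Camera disagreement:** the two cameras placed the lath about 4–6 mm apart, only partly explained by visible side faces. I used the mean and compared the weight with the lath within each view, so the centring is good to about 2 mm, not better.
- **Bystanders:** the black-ended bar and the inkstone show no change from the first picture. Neither does one of the blue bars.
- **Not clean:** the area around the other blue bar (nearest the robot) differed by 87 pixels. That is probably the arm's shadow, because the arm never came down there, but I did not confirm it.

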